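Open the coin-lock battery cover of a kitchen scale

ROBOT

A 6-joint arm with a two-finger parallel gripper is mounted at the origin on a cart in front of the work surface, level with it; the furniture and walls round the work are solid. World frame = base frame: x ahead of the robot, y to its left, z up, the work surface at z = 0. Lengths are in mm, angles in rad, forces in N, time in s.
With the tool pointing down it reaches from about 300 to 875 mm from the base axis. Payload 6.4 kg.
Tool frame: the origin (TCP) lies between the finger pads; the fingertips stand 19 mm ahead of it and the grasp point (between the pads) is the TCP (manip.tcp_to_tips is the distance from the TCP to the fingertips, in mm); x points along the fingers, y is the direction in which the jaws open and shut, and the axes are right-handed (so a half turn about x gives the same grasp; the last joint's range is limited). The gripper opens to 88 mm and grips with 3 to 60 N. Pads are 18 mm wide; open, the fingers measure 123 mm over their backs; the gripper's body (75 mm by 187 mm) begins 45 mm behind the grasp point.
Start: joints at [0.982, 0.181, 1.607, -0, 1.354, -0.206], TCP at [214.763, 533.402, 257.714] pointing down, gripper open.
Joint ranges: [-2.99, 2.99], [-0.89, 2.07], [0.3, 2.58], [-1.14, 4.28], [0, 2.63], [-3.12, 3.12]. Speed limits (rad/s): [2.57, 2.57, 3.01, 3.14, 3.14, 3.14].

INTERFACE

Orientations are given as a rotation vector (axis times angle).
In Python, from station import manip gives the robot as it stands.
- The arm moves only by the shell command python3 -m jog 'ROWS' [FORCE]. ROWS is JSON, one flat list of numbers, 5 for each row, row after row: the shift along the tool's x, y, z normalised to -1 to 1, where 1 is 0.15 m, then the turn about the tool's x normalised to -1 to 1, where 1 is 45 degrees, then the closure, from -1 (fully open) to 1 (shut). A call has 1 to 12 rows; each row is the pose to reach, as a shift and turn from the pose commanded when the call began, along the tool's axes at that moment; what a row does not reach only later rows make up. A row lasts 1/12 s, in which the tool goes at most 41.7 mm and 7.16 degrees, less where a joint would pass 70% of its speed; a pose out of reach is approached as far as the arm can. A call with a number of a shift or a turn outside -1 to 1 is refused whole. A call with a gripper value outside its range is refused whole. The fingers move at their own pace and stop on an object; FORCE is the grip in N (left out, the last holds). Time passes only in rows, so rows that repeat a pose let the fingers close. It gives the time, the measured TCP pose, the force and the opening at its end, in the units of the state.
- manip.read_state(): the state, without advancing time (a new reading comes with each control period).
- manip.snapshot(name): name is "scene" or "top"; returns the picture (480x640x3 uint8, red, green, blue); there is no depth.
- manip.camera_info(name): a dict with "K" (3x3 intrinsics, pixels), "R" (3x3) and "t" (3): a world point X has camera coordinates R X + t. Camera axes: x right, y down, z forward; pixel columns grow to the right and rows downward; lengths in mm; the calibration is good to about 2 mm. A picture is of the moment at which its call begins. camera_info takes no time and is no camera call.
- manip.hand_in(): hands the job in, once; it reports no verdict.
The state is a dict: "time_s": time; "q": joint angles; "qd": joint speeds; "tau": joint torques, N m; "ee_pos": TCP position; "tcp_rot": TCP orientation; "ft_force": force on the tool from outside, world axes, zero at the start; "ft_torque": the same for the moment, N m; "gripper_width": opening from 0.0 (shut) to 1.0 (fully open).
Only numpy, scipy, OpenCV 4.12 (cv2) and the standard library are available. Lean on these libraries where they do the work, as an engineer would, in place of code of your own. Each camera call takes 0.05 s, during which the arm holds its last target.

TASK

The kitchen scale lies face down on the range with its battery cover locked. Take the flat-bladed key out of its wooden stand, put its blade in the slot of the round lock and turn the lock anticlockwise, seen from above, to its stop (about a quarter turn), then slide the battery cover fully open. Finally stand the key back upright in the slot of its wooden stand, and do not disturb the salt shaker or the tumbler.

Things in the scene. Friction and masses are not known exactly. Their poses are not given: they have to be found in the camera images.
- scale: Kitchen scale lying face down, fixed in place: a white slab 160 (its x) x 200 (its y) x 30 mm high on a steel platform plate 170 x 210 x 5 mm that is part of those 30 mm; four rubber feet 18 mm wide and 3 mm high stand on top near the corners. Origin: centre of its underside on the range top. z up. Its x axis is the way the battery cover slides open.
- cover (a joint): Grey battery cover, a plate 68 (scale x) x 59 (scale y) mm lying flush (top 29.5 mm above the range) in a sunken track 8 mm deep, with four low ridges near its +x end. Slide in m along the scale's +x: 0 closed, 0.034 fully open at a hard stop. Friction about 2.5 N; stays where left. The lock travels with it. While the lock is shut a tongue under the cover blocks it. The cover may be pushed along with the blade in the lock's slot.
- lock (a joint): Round steel lock cap, 32 mm across, set in the cover 15 mm from the scale's centre towards its -x, turning about the vertical. Angle in rad, growing anticlockwise seen from above: 0 shut (starts at 0 to 0.2), 1.5 open at a hard stop. Friction about 0.05 N m; stays where left.
- lock_slot (a point): Centre of the lock's slot at the level of the cap's top face, 29.5 mm above the range. Its x axis runs along the slot, z up. The slot runs across the whole cap (32 mm long), is 5 mm wide (8 mm at the top, where the edges are bevelled) and 6 mm deep. At lock angle 0 the slot runs along the scale's x, at 1.5 almost along the scale's y. The point turns and travels with the lock.
- key: Flat-bladed key, 60 g, standing upright in the stand, blade down. Origin: centre of the blade's bottom edge; z points up along the key to the handle. Blade 24 mm wide along x and 2.6 mm thick along y, from 0 to 8 mm (bottom edge 1.8 mm thick); shank 18 x 6 mm up to 45 mm; black handle 40 mm along x, 20 mm thick along y, from 45 to 95 mm up. Grip it across the 20 mm (y), about 72 mm above the origin.
- stand: Wooden key stand, fixed block 64 (x) x 50 (y) x 54 mm high, origin at the centre of its underside, z up. In its top is a slot 30 mm along x and 12 mm along y, 48 mm deep, with 2 mm bevels. The key hangs in it by the shoulders of its handle, the blade's edge 9 mm above the range top.
- stand_mouth (a point): Centre of the stand's slot at the level of its top face, 54 mm above the range; x along the slot.
- salt_shaker: Salt shaker, 44 mm across, 90 mm high, upright and loose; origin at the centre of its underside. Leave alone.
- tumbler: Clear glass tumbler, 80 mm across, 91 mm high, upright, loose, to the right of the scale and a little farther from the robot; origin at the centre of its underside. Leave alone.
Things that resemble listed ones, but are neither listed nor needed, are in the scene too. What is meant by the stand is not purple, and is the smaller of those in its own colour.

How it is judged:
By the outcome, as a careful person would: the job done as asked, in the order asked, and still so for the second after the job is handed in, with the robot touching nothing.
It also fails if it takes over 54 s, if anything falls off the work surface, if the arm or the gripper's body presses on something with over 40 N, if the wrist force passes 120 N, or if a joint passes its speed limit or range.

## Working session

There is one attempt and no reset: what is moved stays moved. The work goes in short steps, Python scripts to look and compute and a shell command to move; the robot and the scene stay as the last step left them, time stands still between calls to the robot, and variables do not carry over. Pictures are saved under pics/ and viewed, and the job is handed in when it is done.

```bash
ls; mkdir -p pics
python3 - <<'E'
from station import manip
import cv2
for n in("scene","top"):
    im=manip.snapshot(n); cv2.imwrite(f"pics/{n}0.png",im[:,:,::-1])
    c=manip.camera_info(n); print(n,c)
print(manip.read_state())
E
```

```text
pics
scene {'K': array([[434.95008801,   0.        , 324.93201766],
       [  0.        , 434.95008801, 241.01670604],
       [  0.        ,   0.        ,   1.        ]]), 'R': array([[-0.80815629, -0.58889452, -0.00930875],
       [-0.43230771,  0.6038536 , -0.66967969],
       [ 0.39999181, -0.53718161, -0.74259172]]), 't': array([489.7319979 , 343.09844894, 639.903179  ])}
top {'K': array([[462.68668964,   0.        , 320.48548848],
       [  0.        , 462.68668964, 233.54622999],
       [  0.        ,   0.        ,   1.        ]]), 'R': array([[-0.00512298, -0.99997559, -0.00475162],
       [-0.97532912,  0.00604529, -0.22067295],
       [ 0.22069629,  0.00350389, -0.97533629]]), 't': array([-49.65902161, 646.86989053, 787.90948922])}
{'time_s': 0.1, 'q': array([ 9.81679154e-01,  1.81469080e-01,  1.60786310e+00,  3.29156184e-06,
        1.35378358e+00, -2.06287406e-01]), 'qd': array([ 0.00033896, -0.00076216, -0.00249337, -0.0001422 , -0.00089095,
       -0.00054155]), 'tau': array([-1.23817149e-04, -4.34820092e+01, -3.42695725e+01,  7.03144516e-02,
        3.39995627e-02, -5.65573384e-05]), 'ee_pos': array([214.52200418, 533.02156877, 256.9205948 ]), 'tcp_rot': array([ 0.29925892,  1.55044387, -0.30147397]), 'ft_force': array([ 0.09603835, -0.29975384, -0.73808435]), 'ft_torque': array([-0.01461616,  0.05684308,  0.00052709]), 'gripper_width': 0.9960189523037508}
```

View pics/scene0.png

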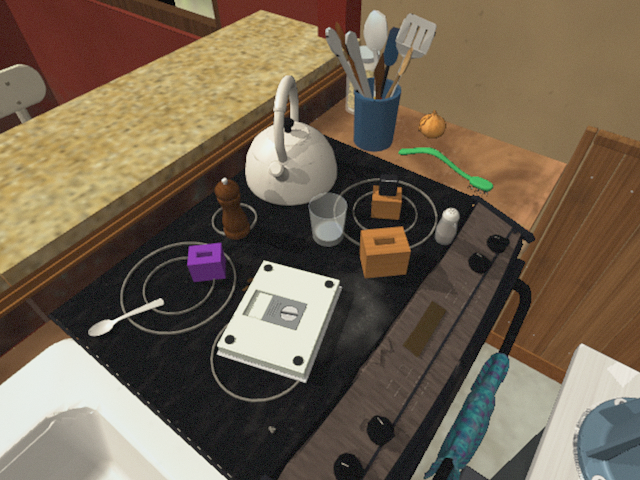

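View pics/top0.png

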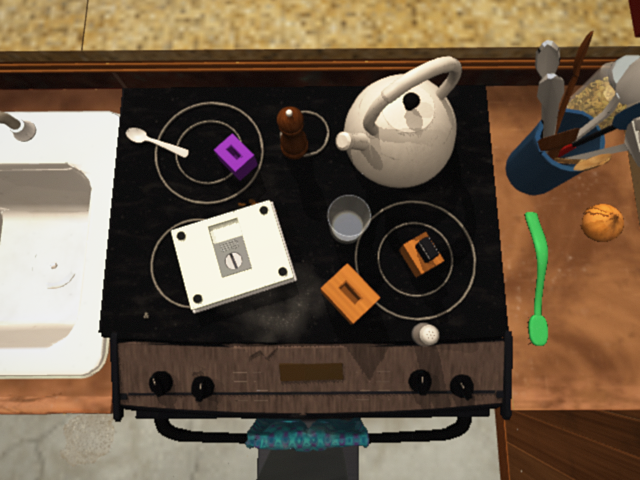

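The scene view shows the scale at (280,320), the key in the smaller orange stand at (388,195), a larger orange decoy at (385,252), and purple decoy at (207,262). The top view shows the key at (428,248), lock at (234,261), salt shaker (425,335) and tumbler (349,219). Next I'll enlarge the crops.

```bash
cat > h.py <<'E'
import numpy as np, cv2
from station import manip
def cam(n):
    c=manip.camera_info(n); return c["K"],c["R"],c["t"]
def ray(n,uv):
    K,R,t=cam(n); d=R.T@np.linalg.inv(K)@np.array([uv[0],uv[1],1.]); return -R.T@t,d/np.linalg.norm(d)
def onz(n,uv,z):
    o,d=ray(n,uv); return o+d*(z-o[2])/d[2]
def proj(n,X):
    K,R,t=cam(n); p=K@(R@np.asarray(X,float)+t); return p[:2]/p[2]
def tri(uv1,uv2):
    o1,d1=ray("top",uv1);o2,d2=ray("scene",uv2)
    s=np.linalg.lstsq(np.c_[d1,-d2],o2-o1,rcond=None)[0]
    a=o1+s[0]*d1;b=o2+s[1]*d2
    return (a+b)/2,np.linalg.norm(a-b)
def crop(src,x,y,w,h,k,out):
    im=cv2.imread(src)[y:y+h,x:x+w]; im=cv2.resize(im,None,fx=k,fy=k,interpolation=cv2.INTER_CUBIC)
    for i in range(0,w,10): cv2.putText(im,str(x+i),(i*k,8),0,.3,(0,255,0),1); cv2.line(im,(i*k,9),(i*k,13),(0,255,0),1)
    for i in range(0,h,10): cv2.putText(im,str(y+i),(0,i*k+4),0,.3,(0,255,0),1)
    cv2.imwrite(out,im)
E
python3 - <<'E'
from h import *
crop("pics/top0.png",395,225,60,60,10,"pics/t_key.png")
crop("pics/scene0.png",360,170,50,55,10,"pics/s_key.png")
crop("pics/top0.png",165,195,140,120,5,"pics/t_scale.png")
crop("pics/scene0.png",210,255,140,130,4,"pics/s_scale.png")
E
```

```text
(no output)
```

View pics/t_key.png

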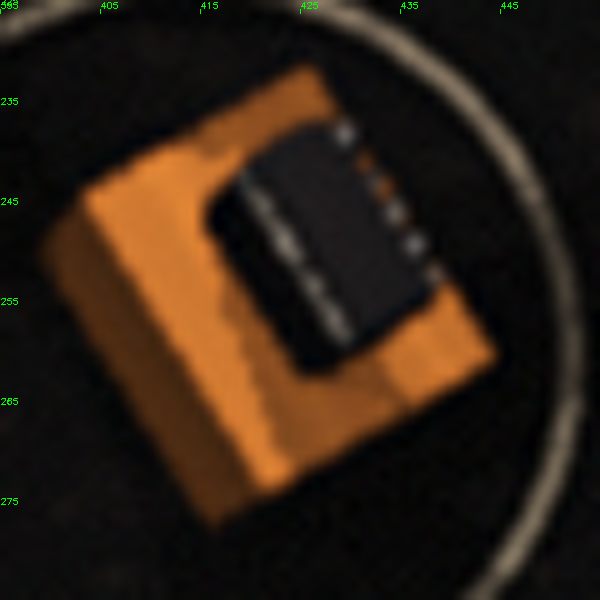

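View pics/s_key.png

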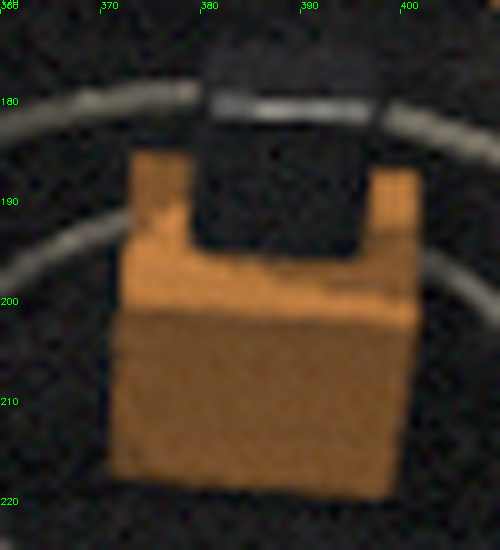

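View pics/t_scale.png

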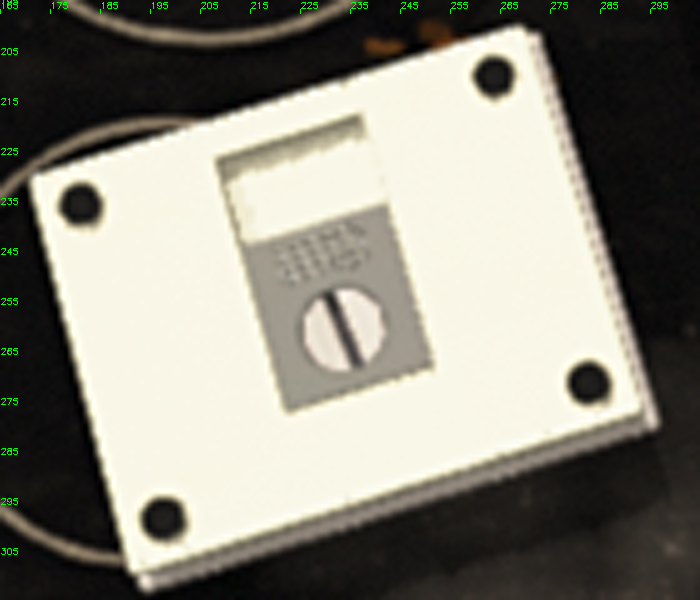

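View pics/s_scale.png

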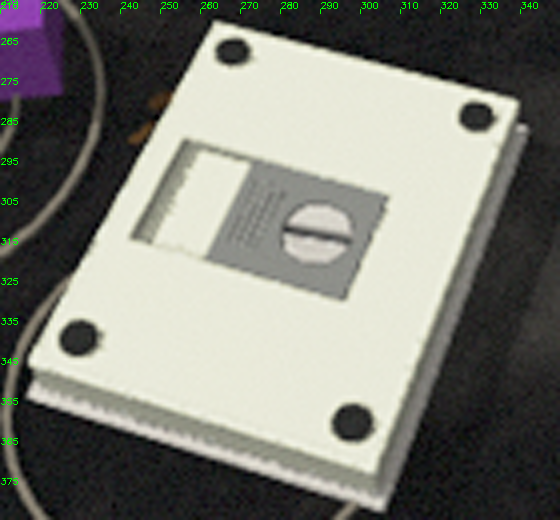

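Run:
```python
from h import *
np.set_printoptions(precision=1,suppress=True)
for n in("top","scene"):
    K,R,t=cam(n); print(n,"centre",-R.T@t)
# feet
F={}
for n,boxes in (("top",[(175,230,12,12),(257,204,13,13),(192,293,12,12),(276,266,13,12)]),("scene",[(262,263,12,10),(322,279,14,10),(224,334,12,12),(292,354,14,13)])):
    im=cv2.cvtColor(cv2.imread(f"pics/{n}0.png"),cv2.COLOR_BGR2GRAY).astype(float); L=[]
    for x,y,w,h in boxes:
        p=np.clip(150-im[y:y+h,x:x+w],0,110); ys,xs=np.mgrid[y:y+h,x:x+w]
        L.append(np.array([(p*xs).sum(),(p*ys).sum()])/p.sum())
    F[n]=np.array(L); print(n,F[n].round(1).tolist())
# match: top order far-left, far-right, near-left, near-right ; scene order
P=[onz("top",u,32) for u in F["top"]]; Q=[onz("scene",u,32) for u in F["scene"]]
print(np.array(P));print(np.array(Q))
```

```text
top centre [456.8 -56.3 911. ]
scene centre [288.1 425.  709.5]
top [[180.7, 235.5], [263.4, 209.9], [197.2, 298.4], [282.3, 271.2]]
scene [[267.7, 267.5], [328.7, 283.7], [229.3, 339.2], [297.7, 360.3]]
[[653.4 219.3  32. ]
 [704.3  59.2  32. ]
 [531.4 180.5  32. ]
 [582.2  20.2  32. ]]
[[703.8  58.6  32. ]
 [581.9  20.2  32. ]
 [652.9 218.7  32. ]
 [531.2 180.   32. ]]
```

Run:
```python
from h import *
np.set_printoptions(precision=1,suppress=True)
T=[[653.4,219.3],[704.3,59.2],[531.4,180.5],[582.2,20.2]]
Ft=dict(top=[[180.7,235.5],[263.4,209.9],[197.2,298.4],[282.3,271.2]],scene=[[229.3,339.2],[267.7,267.5],[297.7,360.3],[328.7,283.7]])
for a,b in zip(Ft["top"],Ft["scene"]): print("foot",*tri(a,b))
P=np.array([(tri(a,b)[0]) for a,b in zip(Ft["top"],Ft["scene"])])
c=P.mean(0); d=(P[0]+P[1]-P[2]-P[3]); th=np.arctan2(d[1],d[0]); e=P[0]+P[2]-P[1]-P[3]; th2=np.arctan2(-e[0],e[1])
print("scale",c,np.degrees([th,th2])); lock=c[:2]-15*np.array([np.cos(th),np.sin(th)]);print("lock pred",lock)
# slot line ends in crops (crop coords -> px)
f=lambda u,v,x,y,k:((u+.5)/k-.5+x,(v+.5)/k-.5+y)
for n,pts in(("top",[f(329,291,165,195,5),f(359,369,165,195,5),f(344,330,165,195,5)]),("scene",[f(283,230,210,255,4),f(352,240,210,255,4),f(318,234,210,255,4)])):
    A=[onz(n,p,29.5)[:2] for p in pts]; dd=A[0]-A[1]; print(n,A, "ang",np.degrees(np.arctan2(dd[1],dd[0])), "locks centre",A[2])
# stand top corners
tp=[f(308,65,395,225,10),f(82,193,395,225,10),f(270,495,395,225,10),f(497,353,395,225,10)]
sp=[f(420,170,360,170,10),f(132,152,360,170,10),f(121,308,360,170,10),f(418,323,360,170,10)]
A=np.array([onz("top",p,54) for p in tp]);B=np.array([onz("scene",p,54) for p in sp])
print(A,A.mean(0));print(B,B.mean(0))
for i in range(4):
  print([np.linalg.norm(X[i]-X[(i+1)%4]).round(1) for X in(A,B)],[np.degrees(np.arctan2(*(X[(i+1)%4]-X[i])[[1,0]])).round(1) for X in(A,B)])
```

```text
foot [653.1 219.   32.3] 0.6608923893313857
foot [703.8  59.   32.6] 0.4109830745515143
foot [531.2 180.3  32.6] 0.4330162954779962
foot [582.1  20.2  32. ] 0.31578414072353933
scale [617.5 119.6  32.4] [17.6 17.6]
lock pred [603.2 115.1]
top [array([619.1, 121.5]), array([588.5, 108.8]), array([603.7, 115.1])] ang 22.580270351386844 locks centre [603.7 115.1]
scene [array([617.4, 122.9]), array([588.3, 108.5]), array([603. , 115.1])] ang 26.214599446424284 locks centre [603.  115.1]
[[ 654.3 -252.4   54. ]
 [ 629.8 -208.5   54. ]
 [ 572.3 -240.9   54. ]
 [ 598.7 -284.7   54. ]] [ 613.8 -246.6   54. ]
[[ 597.6 -286.3   54. ]
 [ 654.4 -253.6   54. ]
 [ 628.5 -207.4   54. ]
 [ 572.7 -241.2   54. ]] [ 613.3 -247.1   54. ]
[np.float64(50.4), np.float64(65.5)] [np.float64(119.2), np.float64(30.0)]
[np.float64(66.0), np.float64(52.9)] [np.float64(-150.6), np.float64(119.2)]
[np.float64(51.3), np.float64(65.2)] [np.float64(-58.9), np.float64(-148.8)]
[np.float64(64.3), np.float64(51.5)] [np.float64(30.2), np.float64(-61.1)]
```

```bash
cat >> h.py <<'E'
from scipy.spatial.transform import Rotation as Ro
def plan(target,yaw=None,verbose=True):
    s=manip.read_state(); R=Ro.from_rotvec(s["tcp_rot"]).as_matrix()
    d=R.T@(np.array(target,float)-s["ee_pos"])/150
    y=np.degrees(np.arctan2(R[1,1],R[0,1]))
    tilt=np.degrees(np.arccos(-R[2,0]))
    print("t",round(s["time_s"],2),"pos",s["ee_pos"].round(1),"yawY",y.round(2),"tilt",tilt.round(2),"q",s["q"].round(2),"w",round(s["gripper_width"]*88,1))
    print("F",s["ft_force"].round(1),"M",s["ft_torque"].round(2))
    print("shift",d.round(4))
    if yaw is not None:
        dy=(yaw-y+180)%360-180
        print("turn for yaw",yaw,":",-dy.__round__(2)/45,"dyaw",round(dy,2))
E
python3 - <<'E'
from h import *
np.set_printoptions(suppress=True,precision=3)
s=manip.read_state();print(Ro.from_rotvec(s["tcp_rot"]).as_matrix())
plan([613.5,-246.9,200],119.9-180)
for n,uv,z in(("top",(349,214),91),("top",(426,330),90),("scene",(327,205),91)): print(n,onz(n,uv,z))
# key handle, top face z 104
f=lambda u,v,x,y,k:((u+.5)/k-.5+x,(v+.5)/k-.5+y)
for uv in [(245,160),(345,340),(430,280),(335,120)]: print(onz("top",f(*uv,395,225,10),104))
for uv in [(205,105),(370,112),(380,60),(210,50)]: print(onz("scene",f(*uv,360,170,10),104))
E
```

```text
[[-0.001  0.374  0.928]
 [-0.001  0.928 -0.374]
 [-1.    -0.001 -0.   ]]
t 0.1 pos [214.5 533.  256.9] yawY 68.07 tilt 0.09 q [ 0.98  0.18  1.61  0.    1.35 -0.21] w 87.6
F [ 0.1 -0.3 -0.7] M [-0.01  0.06  0.  ]
shift [ 0.384 -3.829  4.41 ]
turn for yaw -60.099999999999994 : 2.8482222222222218 dyaw -128.17
top [ 678.742 -105.868   91.   ]
top [ 469.781 -235.617   90.   ]
scene [ 676.931 -106.064   91.   ]
[ 625.499 -228.837  104.   ]
[ 592.946 -244.775  104.   ]
[ 603.608 -260.411  104.   ]
[ 632.689 -245.252  104.   ]
[ 621.86  -223.916  104.   ]
[ 591.979 -242.355  104.   ]
[ 598.865 -258.706  104.   ]
[ 630.543 -240.318  104.   ]
```

```bash
python3 -m jog '[0,-0.87,1,1,-1, 0,-0.87,1,1,-1, 0,-0.87,1,1,-1, 0,-0.87,1,1,-1, 0,-0.87,1,1,-1, 0,-0.87,1,1,-1, 0,-0.87,1,1,-1]' 15; python3 -c "
from h import *
plan([613.5,-246.9,200],-60.1)"
```

```text
time_s: 0.68
ee_pos: [306.1, 354.6, 257.5]
tcp_rot: [0.915, 1.37, -0.916]
ft_force: [-0.2, -0.3, 0.1]
gripper_width: 1.001
t 0.68 pos [306.1 354.6 257.5] yawY 22.47 tilt 0.02 q [ 0.6  -0.06  1.87 -0.    1.34  0.21] w 88.1
F [-0.2 -0.3  0.1] M [-0.04  0.01 -0.01]
shift [0.3845 0.3613 4.4887]
turn for yaw -60.1 : 1.8348888888888888 dyaw -82.57
```

```bash
python3 -m jog '[0,0.08,1,1,-1, 0,0.08,1,1,-1, 0,0.08,1,1,-1, 0,0.08,1,1,-1, 0,0.08,1,1,-1, 0,0.08,1,1,-1, 0,0.08,1,1,-1]'; python3 -c "
from h import *
plan([613.5,-246.9,200],-60.1)"
```

```text
time_s: 1.27
ee_pos: [375.1, 222.2, 257.4]
tcp_rot: [1.491, 0.998, -1.492]
ft_force: [-0.1, -0.4, 0.1]
gripper_width: 1.003
t 1.27 pos [375.1 222.2 257.4] yawY -22.42 tilt 0.04 q [ 0.26 -0.14  1.94  0.    1.35  0.65] w 88.2
F [-0.1 -0.4  0.1] M [-0.1   0.16 -0.03]
shift [0.3819 2.6622 2.2849]
turn for yaw -60.1 : 0.8373333333333334 dyaw -37.68
```

```bash
python3 -m jog '[0,1,0.86,0.837,-0.2, 0,1,0.86,0.837,-0.2, 0,1,0.86,0.837,-0.2, 0,1,0.86,0.837,-0.2, 0,1,0.86,0.837,-0.2, 0,1,0.86,0.837,-0.2, 0,1,0.86,0.837,-0.2]'; python3 -c "
from h import *
plan([613.5,-246.9,200],-60.1)"
```

```text
time_s: 1.85
ee_pos: [466.2, 45.6, 257.2]
tcp_rot: [1.925, 0.519, -1.927]
ft_force: [-0.8, 0.6, -0.6]
gripper_width: 0.602
t 1.85 pos [466.2  45.6 257.2] yawY -59.87 tilt 0.06 q [-0.16 -0.06  1.86  0.    1.34  0.89] w 53.0
F [-0.8  0.6 -0.6] M [-0.02  0.15  0.02]
shift [0.3801 2.1798 0.1296]
turn for yaw -60.1 : 0.005111111111111111 dyaw -0.23
```

```bash
python3 -m jog '[0,1,0.06,0.005,-0.2, 0,1,0.06,0.005,-0.2, 0,1,0.06,0.005,-0.2, 0,1,0.06,0.005,-0.2]'; python3 -m jog '[0,1,0.06,0,-0.2, 0,1,0.06,0,-0.2, 0,1,0.06,0,-0.2, 0,1,0.06,0,-0.2, 0,1,0.06,0,-0.2]'
python3 - <<'E'
from h import *
plan([613.5,-246.9,81],-60.1)
for n in("top","scene"): cv2.imwrite(f"pics/{n}1.png",manip.snapshot(n)[:,:,::-1])
E
```

```text
time_s: 2.18
ee_pos: [535.0, -88.6, 257.6]
tcp_rot: [1.924, 0.52, -1.923]
ft_force: [0.3, 0.4, -0.7]
gripper_width: 0.6
time_s: 2.6
ee_pos: [602.7, -224.3, 256.8]
tcp_rot: [1.925, 0.517, -1.926]
ft_force: [-0.2, -0.2, 0.7]
gripper_width: 0.6
t 2.6 pos [ 602.7 -224.3  256.8] yawY -59.88 tilt 0.05 q [-0.54  0.33  1.43 -0.    1.39  0.51] w 52.8
F [-0.2 -0.2  0.7] M [-0.04  0.18 -0.02]
shift [1.1719 0.1653 0.0128]
turn for yaw -60.1 : 0.004888888888888889 dyaw -0.22
```

View pics/scene1.png

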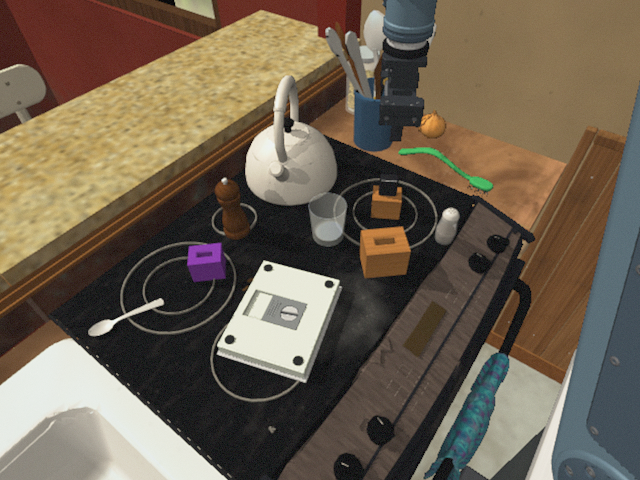

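The gripper at (402,110) is above the key (388,190), and nothing has been disturbed. Next, lower it partway.

```bash
python3 -m jog '[0.2,0.165,0.012,0.005,-0.2, 0.4,0.165,0.012,0.005,-0.2, 0.6,0.165,0.012,0.005,-0.2, 0.75,0.165,0.012,0.005,-0.2, 0.75,0.165,0.012,0.005,-0.2]'
python3 - <<'E'
from h import *
plan([613.5,-246.9,81],-60.1)
for n in("top","scene"): cv2.imwrite(f"pics/{n}2.png",manip.snapshot(n)[:,:,::-1])
crop("pics/scene2.png",350,100,80,120,5,"pics/s2.png")
crop("pics/top2.png",380,170,100,110,5,"pics/t2.png")
E
```

```text
time_s: 3.12
ee_pos: [609.1, -238.8, 139.3]
tcp_rot: [1.921, 0.527, -1.936]
ft_force: [0.0, 0.9, -0.7]
gripper_width: 0.597
t 3.12 pos [ 609.1 -238.8  139.3] yawY -59.89 tilt 0.63 q [-0.55  0.48  1.48  0.    1.2   0.49] w 52.6
F [ 0.   0.9 -0.7] M [-0.03  0.23 -0.04]
shift [ 0.3879  0.0655 -0.    ]
turn for yaw -60.1 : 0.004666666666666666 dyaw -0.21
```

View pics/s2.png

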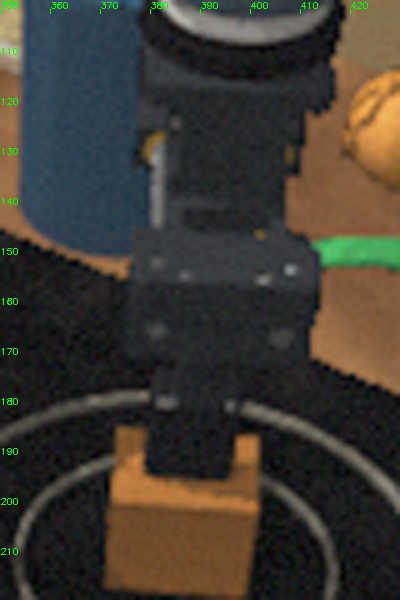

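View pics/t2.png

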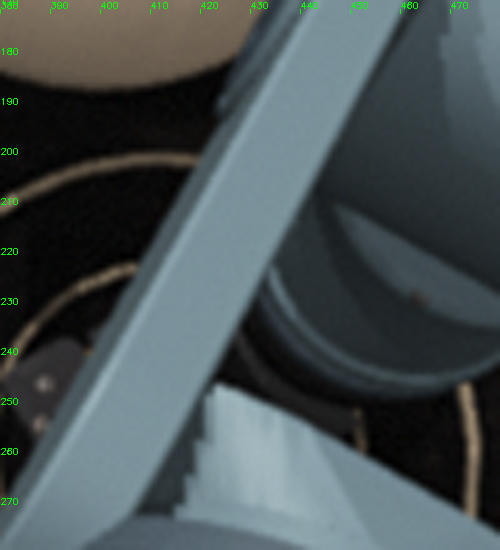

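The gripper sits over the key in the scene view (fingers around (393,178)), and the arm hides it from above. The pose had not settled yet, so I'll hold and read again.

```bash
python3 -m jog '[0,0,0,0,-0.2,0,0,0,0,-0.2]'
python3 - <<'E'
from h import *
plan([613.5,-246.9,81],-60.1)
E
```

```text
time_s: 3.38
ee_pos: [613.9, -243.1, 148.1]
tcp_rot: [1.929, 0.513, -1.923]
ft_force: [-0.0, -0.5, -0.4]
gripper_width: 0.603
t 3.38 pos [ 613.9 -243.1  148.1] yawY -59.99 tilt 0.24 q [-0.56  0.47  1.47  0.    1.2   0.49] w 53.1
F [-0.  -0.5 -0.4] M [-0.03  0.15  0.03]
shift [0.4474 0.0188 0.0161]
turn for yaw -60.1 : 0.0024444444444444444 dyaw -0.11
```

```bash
python3 -m jog '[0.12,0.019,0.014,0.002,-0.2,0.25,0.019,0.014,0.002,-0.2,0.35,0.019,0.014,0.002,-0.2,0.42,0.019,0.014,0.002,-0.2,0.445,0.019,0.014,0.002,-0.2,0.445,0.019,0.014,0.002,-0.2,0.445,0.019,0.014,0.002,-0.2]'
python3 - <<'E'
from h import *
plan([613.5,-246.9,81],-60.1)
for n in("scene",): cv2.imwrite(f"pics/{n}3.png",manip.snapshot(n)[:,:,::-1])
crop("pics/scene3.png",350,100,80,120,5,"pics/s3.png")
E
```

```text
time_s: 3.97
ee_pos: [612.6, -246.8, 79.1]
tcp_rot: [1.929, 0.514, -1.928]
ft_force: [0.4, -0.4, 0.4]
gripper_width: 0.6
t 3.97 pos [ 612.6 -246.8   79.1] yawY -60.13 tilt 0.05 q [-0.56  0.56  1.49  0.    1.09  0.49] w 52.8
F [ 0.4 -0.4  0.4] M [-0.    0.1  -0.01]
shift [-0.0126  0.0035 -0.0047]
turn for yaw -60.1 : -0.0006666666666666666 dyaw 0.03
```

View pics/s3.png

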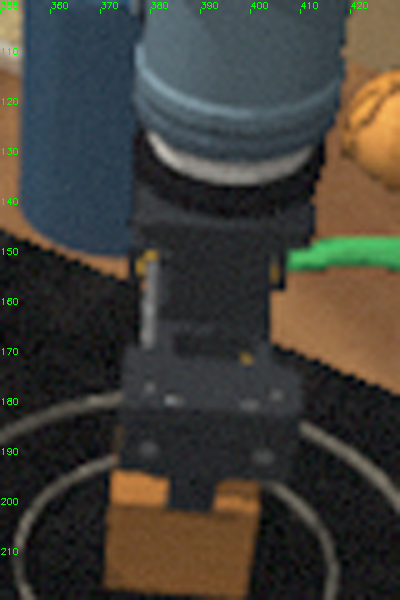

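```bash
python3 -m jog '[-0.012,0,0,0,0.2,-0.012,0,0,0,0.5,-0.012,0,0,0,1,-0.012,0,0,0,1,-0.012,0,0,0,1,-0.012,0,0,0,1,-0.012,0,0,0,1,-0.012,0,0,0,1]' 50
python3 - <<'E'
from h import *
plan([613.5,-246.9,81],-60.1)
E
```

```text
time_s: 4.68
ee_pos: [612.3, -246.7, 80.5]
tcp_rot: [1.928, 0.514, -1.928]
ft_force: [-0.0, -0.5, 1.3]
gripper_width: 0.222
t 4.68 pos [ 612.3 -246.7   80.5] yawY -60.14 tilt 0.02 q [-0.56  0.56  1.49 -0.    1.09  0.49] w 19.6
F [-0.  -0.5  1.3] M [-0.04  0.23  0.03]
shift [-0.0036  0.0053 -0.0062]
turn for yaw -60.1 : -0.0008888888888888889 dyaw 0.04
```

Gripped at 19.6 mm, which matches the 20 mm handle. Next, lift straight up.

```bash
python3 -m jog '[-0.08,0,0,0,1,-0.2,0,0,0,1,-0.35,0,0,0,1,-0.55,0,0,0,1,-0.78,0,0,0,1,-0.95,0,0,0,1,-1,0,0,0,1,-1,0,0,0,1]'
python3 - <<'E'
from h import *
plan([603.3,115.1,230],-65.6)
cv2.imwrite("pics/scene4.png",manip.snapshot("scene")[:,:,::-1])
crop("pics/scene4.png",340,60,110,150,4,"pics/s4.png")
E
```

```text
time_s: 5.35
ee_pos: [613.4, -247.4, 233.7]
tcp_rot: [1.931, 0.51, -1.923]
ft_force: [0.0, 0.3, -1.1]
gripper_width: 0.217
t 5.35 pos [ 613.4 -247.4  233.7] yawY -60.14 tilt 0.33 q [-0.56  0.39  1.4  -0.    1.35  0.49] w 19.1
F [ 0.   0.3 -1.1] M [-0.01  0.12 -0.01]
shift [ 0.0171 -2.1293 -1.1445]
turn for yaw -65.6 : 0.12133333333333333 dyaw -5.46
```

View pics/s4.png

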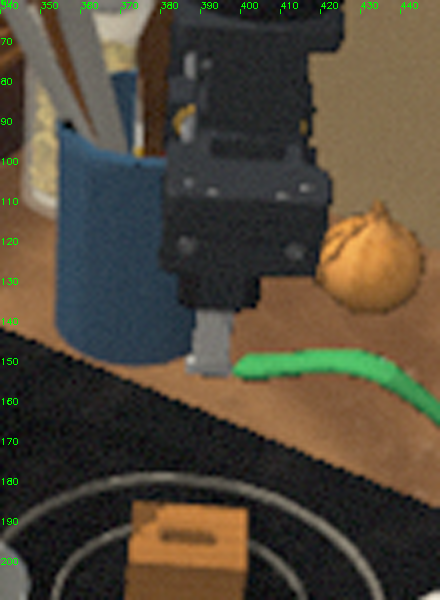

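The key is held, with its shank at (393,137) and blade bottom near (391,152). The empty slot is at (386,193). Next, go to the lock.

```bash
python3 -c "
from h import *
print(proj('scene',[613.4,-247.4,233.7-72]),proj('scene',[613.4,-247.4,233.7-27]))"
python3 -m jog '[0,-0.3,-0.16,0.03,1,0,-0.57,-0.31,0.06,1,0,-0.8,-0.43,0.09,1,0,-1,-0.54,0.121,1,0,-1,-0.54,0.121,1]'
python3 - <<'E'
from h import *
plan([603.3,115.1,230],-65.6)
E
```

```text
[391.86198496 153.95708252] [394.23791125 135.43343643]
time_s: 5.82
ee_pos: [605.6, -69.2, 226.9]
tcp_rot: [1.981, 0.439, -1.991]
ft_force: [0.6, -0.8, -1.2]
gripper_width: 0.225
t 5.82 pos [605.6 -69.2 226.9] yawY -65.36 tilt 0.41 q [-0.31  0.29  1.54  0.    1.32  0.83] w 19.8
F [ 0.6 -0.8 -1.2] M [-0.01  0.12  0.06]
shift [-0.0148 -1.1233 -0.4982]
turn for yaw -65.6 : 0.005333333333333333 dyaw -0.24
```

```bash
python3 -m jog '[0,-0.25,-0.11,0,1,0,-0.5,-0.22,0,1,0,-0.75,-0.33,0,1,0,-0.92,-0.42,0,1,0,-1,-0.47,0,1,0,-1,-0.47,0,1,0,-1,-0.47,0,1]'
python3 - <<'E'
from h import *
plan([603.3,115.1,140],-65.6)
E
```

```text
time_s: 6.4
ee_pos: [609.3, 89.4, 228.4]
tcp_rot: [1.982, 0.431, -1.988]
ft_force: [0.5, 0.2, -1.3]
gripper_width: 0.225
t 6.4 pos [609.3  89.4 228.4] yawY -65.5 tilt 0.17 q [-0.05  0.3   1.53 -0.    1.32  1.1 ] w 19.8
F [ 0.5  0.2 -1.3] M [-0.05  0.19  0.02]
shift [ 0.5894 -0.1725 -0.0364]
turn for yaw -65.6 : 0.0022222222222222222 dyaw -0.1
```

```bash
python3 -m jog '[0.12,-0.1,-0.02,0.002,1,0.3,-0.172,-0.036,0.002,1,0.45,-0.172,-0.036,0.002,1,0.56,-0.172,-0.036,0.002,1,0.588,-0.172,-0.036,0.002,1,0.588,-0.172,-0.036,0.002,1,0.588,-0.172,-0.036,0.002,1]'
python3 - <<'E'
from h import *
plan([603.3,115.1,110],-65.6)
for n in("scene","top"): cv2.imwrite(f"pics/{n}5.png",manip.snapshot(n)[:,:,::-1])
crop("pics/scene5.png",230,200,120,130,4,"pics/s5.png")
crop("pics/top5.png",165,180,140,120,4,"pics/t5.png")
E
```

```text
time_s: 6.98
ee_pos: [604.7, 113.9, 142.4]
tcp_rot: [1.988, 0.427, -1.988]
ft_force: [1.6, -0.4, -0.7]
gripper_width: 0.224
t 6.98 pos [604.7 113.9 142.4] yawY -65.76 tilt 0.02 q [-0.01  0.39  1.59 -0.    1.16  1.14] w 19.7
F [ 1.6 -0.4 -0.7] M [-0.03  0.17  0.03]
shift [ 0.2161 -0.0115  0.0051]
turn for yaw -65.6 : -0.0035555555555555557 dyaw 0.16
```

View pics/s5.png

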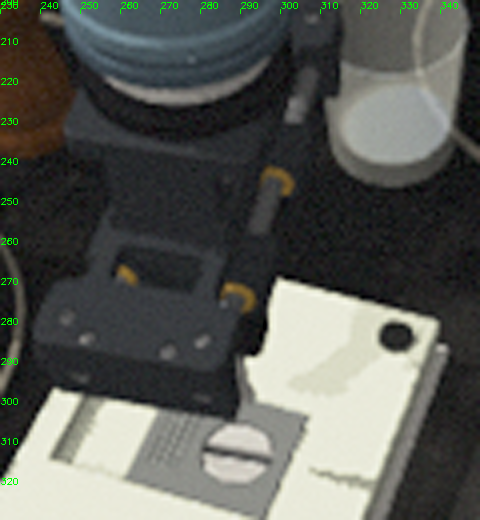

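View pics/t5.png

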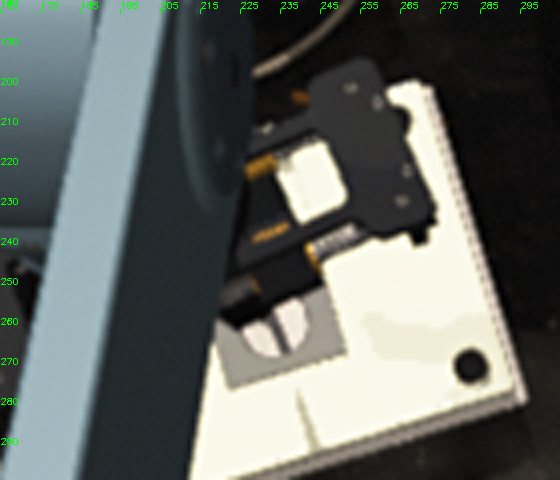

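Run:
```python
from h import *
# rectify lock region onto plane z=29.5 (mm grid) and fit dark slot pixels
for n,files in(("top",("top0",)),("scene",("scene0","scene5"))):
  for fl in files:
    im=cv2.cvtColor(cv2.imread(f"pics/{fl}.png"),cv2.COLOR_BGR2GRAY)
    g=np.arange(-11,11.01,.25); pts=[];w=[]
    for dx in g:
        for dy in g:
            if dx*dx+dy*dy>121: continue
            X=[603.3+dx,115.1+dy,29.5]; u,v=proj(n,X)
            val=cv2.getRectSubPix(im.astype(np.float32),(1,1),(float(u),float(v)))[0,0]
            pts.append((dx,dy));w.append(val)
    pts=np.array(pts);w=np.array(w); ww=np.clip(np.percentile(w,60)-30-w,0,None)
    m=(ww[:,None]*pts).sum(0)/ww.sum(); C=((pts-m).T*ww)@(pts-m)/ww.sum()
    e,V=np.linalg.eigh(C); v=V[:,1]*np.sign(V[0,1])
    print(fl,"offset",m.round(2),"perp",round(float(m@[-v[1],v[0]]),2),"angle",np.degrees(np.arctan2(v[1],v[0])).round(1),np.sqrt(e).round(2))
```

```text
Traceback (most recent call last):
  File "h.py", line 10, in proj
    K,R,t=cam(n); p=K@(R@np.asarray(X,float)+t); return p[:2]/p[2]
          ~~~^^^
  File "h.py", line 4, in cam
    c=manip.camera_info(n); return c["K"],c["R"],c["t"]
ValueError: time passes only in moves, steps and waits
```

```bash
sed -i 's/^def cam(n):/import functools\n@functools.lru_cache(None)\ndef cam(n):/' h.py
python3 - <<'E'
from h import *
gx,gy=np.meshgrid(np.arange(-11,11.01,.25),np.arange(-11,11.01,.25))
k=gx**2+gy**2<=121; pts=np.c_[gx[k],gy[k]]
for n,fl in(("top","top0"),("scene","scene0"),("scene","scene5")):
    im=cv2.cvtColor(cv2.imread(f"pics/{fl}.png"),cv2.COLOR_BGR2GRAY).astype(np.float32)
    K,R,t=cam(n); X=np.c_[pts+[603.3,115.1],np.full(len(pts),29.5)]
    p=(K@(R@X.T+t[:,None])); uv=(p[:2]/p[2]).astype(np.float32)
    w=cv2.remap(im,uv[0][None],uv[1][None],cv2.INTER_LINEAR)[0]
    ww=np.clip(np.percentile(w,60)-30-w,0,None)
    m=(ww[:,None]*pts).sum(0)/ww.sum(); C=((pts-m).T*ww)@(pts-m)/ww.sum()
    e,V=np.linalg.eigh(C); v=V[:,1]*np.sign(V[0,1])
    print(fl,"offset",m.round(2),"perp",round(float(m@[-v[1],v[0]]),2),"angle",np.degrees(np.arctan2(v[1],v[0])).round(1),np.sqrt(e).round(2))
E
```

```text
top0 offset [0.12 0.3 ] perp 0.22 angle 24.0 [1.51 6.37]
scene0 offset [0.21 0.46] perp 0.33 angle 24.6 [1.35 6.33]
scene5 offset [0.22 0.46] perp 0.33 angle 24.7 [1.35 6.31]
```

```bash
python3 -m jog '[0.05,-0.011,0.003,0,1,0.12,-0.011,0.003,0,1,0.18,-0.011,0.003,0,1,0.2,-0.011,0.003,0,1,0.2,-0.011,0.003,0,1,0.2,-0.011,0.003,0,1]'
python3 - <<'E'
from h import *
plan([603.3,115.4,96.5],-65.7)
for n in("scene","top"): cv2.imwrite(f"pics/{n}6.png",manip.snapshot(n)[:,:,::-1])
crop("pics/scene6.png",230,220,120,130,4,"pics/s6.png")
crop("pics/top6.png",165,180,140,120,4,"pics/t6.png")
E
```

```text
time_s: 7.58
ee_pos: [602.8, 116.6, 111.5]
tcp_rot: [1.986, 0.429, -1.988]
ft_force: [1.0, 0.2, -0.6]
gripper_width: 0.222
t 7.58 pos [602.8 116.6 111.5] yawY -65.66 tilt 0.06 q [-0.    0.43  1.61 -0.    1.1   1.14] w 19.6
F [ 1.   0.2 -0.6] M [-0.04  0.18 -0.03]
shift [0.0998 0.0089 0.0001]
turn for yaw -65.7 : 0.0008888888888888889 dyaw -0.04
```

View pics/s6.png

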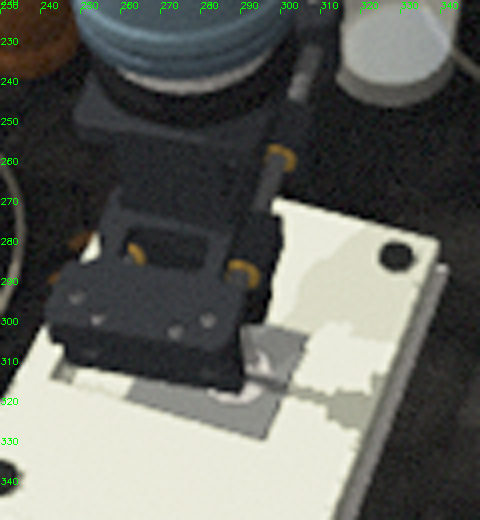

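View pics/t6.png

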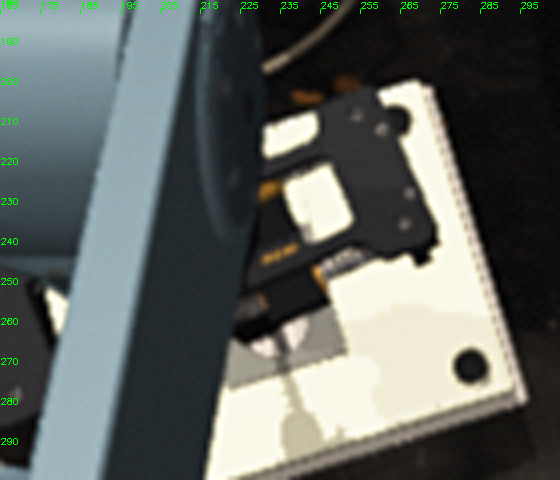

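In both views the blade lines up with the slot (top about (236,262), scene about (292,310)). I'll lower it slowly and watch the force.

```bash
python3 -m jog '[0.015,0.006,0,0,1,0.03,0.006,0,0,1,0.045,0.006,0,0,1,0.06,0.006,0,0,1,0.06,0.006,0,0,1,0.06,0.006,0,0,1]'
python3 - <<'E'
from h import *
plan([603.3,115.4,96.5],-65.7)
E
```

```text
time_s: 8.18
ee_pos: [603.3, 115.7, 102.8]
tcp_rot: [1.987, 0.428, -1.988]
ft_force: [0.4, -0.4, -1.0]
gripper_width: 0.223
t 8.18 pos [603.3 115.7 102.8] yawY -65.67 tilt 0.03 q [-0.    0.44  1.61 -0.    1.09  1.14] w 19.6
F [ 0.4 -0.4 -1. ] M [-0.07  0.13  0.05]
shift [0.0419 0.0021 0.0008]
turn for yaw -65.7 : 0.0006666666666666666 dyaw -0.03
```

```bash
python3 -m jog '[0.012,0.002,0,0,1,0.024,0.002,0,0,1,0.036,0.002,0,0,1,0.042,0.002,0,0,1,0.042,0.002,0,0,1,0.042,0.002,0,0,1]'
python3 - <<'E'
from h import *
plan([603.3,115.4,96.5],-65.7)
E
```

```text
time_s: 8.68
ee_pos: [603.5, 115.5, 96.6]
tcp_rot: [1.987, 0.428, -1.987]
ft_force: [0.7, 0.3, -1.5]
gripper_width: 0.22
t 8.68 pos [603.5 115.5  96.6] yawY -65.67 tilt 0.01 q [-0.    0.45  1.61 -0.    1.08  1.14] w 19.4
F [ 0.7  0.3 -1.5] M [-0.03  0.21  0.04]
shift [ 0.001  -0.0001  0.0016]
turn for yaw -65.7 : 0.0006666666666666666 dyaw -0.03
```

There is no contact force at a blade height of about 25 mm, so the blade is in the slot. Next, turn anticlockwise (negative turn).

```bash
python3 -m jog '[0,0,0,-0.1,1,0,0,0,-0.2,1,0,0,0,-0.3,1,0,0,0,-0.4,1,0,0,0,-0.5,1,0,0,0,-0.5,1]'
python3 - <<'E'
from h import *
plan([603.3,115.4,96.5],13.5)
E
```

```text
time_s: 9.18
ee_pos: [603.7, 115.4, 96.9]
tcp_rot: [1.737, 0.755, -1.737]
ft_force: [0.9, 0.3, -0.8]
gripper_width: 0.227
t 9.18 pos [603.7 115.4  96.9] yawY -43.02 tilt 0.02 q [-0.    0.45  1.61 -0.    1.08  0.75] w 20.0
F [ 0.9  0.3 -0.8] M [-0.13 -0.02 -0.03]
shift [ 0.0024 -0.0023  0.002 ]
turn for yaw 13.5 : -1.256 dyaw 56.52
```

```bash
python3 -m jog '[0,0,0,-0.12,1,0,0,0,-0.24,1,0,0,0,-0.36,1,0,0,0,-0.48,1,0,0,0,-0.6,1,0,0,0,-0.72,1,0,0,0,-0.84,1,0,0,0,-1,1,0,0,0,-1,1]'
python3 - <<'E'
from h import *
plan([603.3,115.4,96.5],13.5)
cv2.imwrite("pics/top7.png",manip.snapshot("top")[:,:,::-1])
crop("pics/top7.png",165,180,140,120,4,"pics/t7.png")
E
```

```text
time_s: 9.93
ee_pos: [603.7, 115.5, 96.8]
tcp_rot: [1.184, 1.225, -1.184]
ft_force: [0.0, -1.0, -0.9]
gripper_width: 0.225
t 9.93 pos [603.7 115.5  96.8] yawY 1.95 tilt 0.01 q [-0.    0.45  1.61  0.    1.08 -0.04] w 19.8
F [ 0.  -1.  -0.9] M [-0.12  0.01 -0.02]
shift [ 0.0022 -0.0025  0.0004]
turn for yaw 13.5 : -0.2566666666666667 dyaw 11.55
```

View pics/t7.png

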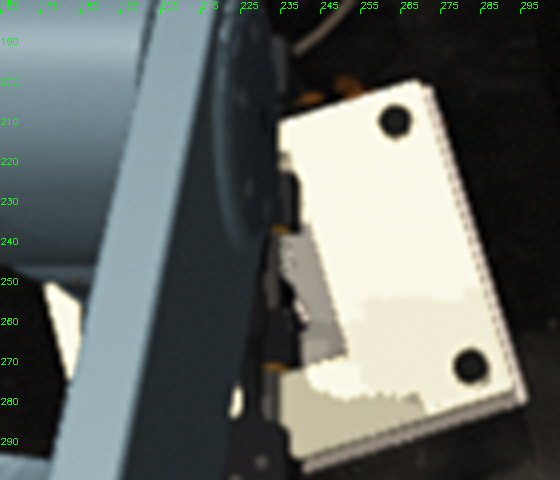

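```bash
for i in 1; do python3 -m jog '[0,0,0,-0.1,1,0,0,0,-0.2,1,0,0,0,-0.26,1,0,0,0,-0.32,1,0,0,0,-0.32,1,0,0,0,-0.32,1]'; python3 -c "
from h import *
plan([603.3,115.4,96.5],19)"; done
```

```text
time_s: 10.48
ee_pos: [603.6, 115.5, 96.8]
tcp_rot: [1.002, 1.328, -1.002]
ft_force: [0.5, -0.5, -1.2]
gripper_width: 0.224
t 10.48 pos [603.6 115.5  96.8] yawY 15.95 tilt 0.01 q [-0.    0.45  1.61  0.    1.08 -0.28] w 19.7
F [ 0.5 -0.5 -1.2] M [-0.04 -0.02 -0.01]
shift [ 0.002  -0.0024 -0.    ]
turn for yaw 19 : -0.06777777777777777 dyaw 3.05
```

```bash
python3 -m jog '[0,0,0,-0.04,1,0,0,0,-0.08,1,0,0,0,-0.08,1]'; python3 -c "
from h import *
plan([603.3,115.4,96.5],19)";python3 -m jog '[0,0,0,-0.04,1,0,0,0,-0.04,1,0,0,0,-0.04,1]'; python3 -c "
from h import *
plan([603.3,115.4,96.5],19)"
```

```text
time_s: 10.73
ee_pos: [603.6, 115.5, 96.8]
tcp_rot: [0.953, 1.352, -0.952]
ft_force: [0.2, 1.0, -1.4]
gripper_width: 0.223
t 10.73 pos [603.6 115.5  96.8] yawY 19.68 tilt 0.01 q [-0.    0.45  1.61  0.    1.08 -0.35] w 19.6
F [ 0.2  1.  -1.4] M [ 0.01 -0.01 -0.08]
shift [ 0.0021 -0.0022 -0.0002]
turn for yaw 19 : 0.015111111111111112 dyaw -0.68
time_s: 10.98
ee_pos: [603.6, 115.5, 96.8]
tcp_rot: [0.929, 1.363, -0.929]
ft_force: [0.1, 0.1, -0.5]
gripper_width: 0.221
t 10.98 pos [603.6 115.5  96.8] yawY 21.45 tilt 0.01 q [-0.    0.45  1.61  0.    1.08 -0.38] w 19.5
F [ 0.1  0.1 -0.5] M [ 0.05 -0.07 -0.06]
shift [ 0.002  -0.0023 -0.0002]
turn for yaw 19 : 0.05444444444444445 dyaw -2.45
```

```bash
python3 -m jog '[0,0,0,-0.05,1,0,0,0,-0.05,1,0,0,0,-0.05,1]'; python3 -c "
from h import *
plan([603.3,115.4,96.5],19);print(manip.read_state()['tau'].round(3))";python3 -m jog '[0,0,0,-0.05,1,0,0,0,-0.05,1,0,0,0,-0.05,1]'; python3 -c "
from h import *
plan([603.3,115.4,96.5],19);print(manip.read_state()['tau'].round(3))"
```

```text
time_s: 11.23
ee_pos: [603.6, 115.5, 96.8]
tcp_rot: [0.899, 1.377, -0.899]
ft_force: [0.7, -0.8, -0.5]
gripper_width: 0.223
t 11.23 pos [603.6 115.5  96.8] yawY 23.73 tilt 0.01 q [-0.    0.45  1.61  0.    1.08 -0.42] w 19.7
F [ 0.7 -0.8 -0.5] M [ 0.04 -0.03 -0.16]
shift [ 0.0021 -0.0024 -0.0003]
turn for yaw 19 : 0.10511111111111113 dyaw -4.73
[-1.9000e-02 -5.1687e+01 -2.9204e+01 -1.4300e-01  2.1100e-01 -2.6400e-01]
time_s: 11.48
ee_pos: [603.7, 115.5, 96.8]
tcp_rot: [0.869, 1.39, -0.869]
ft_force: [1.0, -1.0, -0.8]
gripper_width: 0.223
t 11.48 pos [603.7 115.5  96.8] yawY 25.99 tilt 0.02 q [-0.    0.45  1.61  0.    1.08 -0.46] w 19.6
F [ 1.  -1.  -0.8] M [ 0.04 -0.1  -0.29]
shift [ 0.0022 -0.0027 -0.0005]
turn for yaw 19 : 0.15533333333333335 dyaw -6.99
[  0.098 -51.651 -29.104  -0.239   0.266  -0.408]
```

The torque climbs steadily (0.06, 0.16, 0.29 N m), so the lock is at its stop. I'll ease off the twist, then slide.

```bash
python3 -m jog '[0,0,0,0.09,1,0,0,0,0.18,1,0,0,0,0.18,1,0,0,0,0.18,1]'
python3 - <<'E'
from h import *
t=np.radians(17.6); L=np.array([603.3,115.4,96.5])+36*np.array([np.cos(t),np.sin(t),0])
print(L);plan(L,17.6)
E
```

```text
time_s: 11.82
ee_pos: [603.5, 115.4, 96.7]
tcp_rot: [0.973, 1.342, -0.974]
ft_force: [0.1, 0.5, -0.9]
gripper_width: 0.224
[637.61486404 126.28531607  96.5       ]
t 11.82 pos [603.5 115.4  96.7] yawY 18.09 tilt 0.02 q [-0.    0.45  1.61 -0.    1.08 -0.32] w 19.7
F [ 0.1  0.5 -0.9] M [-0.04  0.    0.05]
shift [0.0012 0.2389 0.0019]
turn for yaw 17.6 : 0.010888888888888889 dyaw -0.49
```

```bash
python3 -m jog '[0,0.02,0,0,1,0,0.04,0,0,1,0,0.06,0,0,1,0,0.08,0,0,1,0,0.1,0.001,0,1,0,0.12,0.001,0,1]'; python3 -c "
from h import *
plan([637.6,126.3,96.5],17.6)"
```

```text
time_s: 12.32
ee_pos: [620.9, 121.0, 96.6]
tcp_rot: [0.974, 1.342, -0.975]
ft_force: [-2.6, -1.2, -0.4]
gripper_width: 0.223
t 12.32 pos [620.9 121.   96.6] yawY 18.03 tilt 0.03 q [ 0.01  0.48  1.56  0.    1.09 -0.31] w 19.6
F [-2.6 -1.2 -0.4] M [-0.22  0.59 -0.02]
shift [0.0003 0.1169 0.0009]
turn for yaw 17.6 : 0.009555555555555555 dyaw -0.43
```

The cover slides, with about 2.8 N of friction. I'll continue to the stop.

```bash
python3 -m jog '[0,0.02,0,0,1,0,0.04,0,0,1,0,0.06,0,0,1,0,0.08,0,0,1,0,0.1,0.001,0,1,0,0.11,0.001,0,1,0,0.12,0.001,0,1,0,0.12,0.001,0,1]'; python3 -c "
from h import *
plan([637.6,126.3,96.5],17.6)"
```

```text
time_s: 12.98
ee_pos: [637.1, 126.2, 96.5]
tcp_rot: [0.973, 1.344, -0.976]
ft_force: [-6.1, -1.6, 0.8]
gripper_width: 0.222
t 12.98 pos [637.1 126.2  96.5] yawY 18.03 tilt 0.15 q [ 0.01  0.52  1.51 -0.    1.11 -0.3 ] w 19.6
F [-6.1 -1.6  0.8] M [-0.51  1.2  -0.03]
shift [-0.0001  0.0032  0.0001]
turn for yaw 17.6 : 0.009555555555555555 dyaw -0.43
```

```bash
python3 -m jog '[0,0.008,0,0,1,0,0.016,0,0,1,0,0.016,0,0,1,0,0.016,0,0,1]'; python3 -c "
from h import *
plan([637.6,126.3,96.5],17.6)"
```

```text
time_s: 13.32
ee_pos: [637.8, 126.4, 96.3]
tcp_rot: [0.971, 1.346, -0.979]
ft_force: [-11.3, -3.9, 6.0]
gripper_width: 0.223
t 13.32 pos [637.8 126.4  96.3] yawY 18.04 tilt 0.38 q [ 0.01  0.52  1.51 -0.    1.12 -0.3 ] w 19.7
F [-11.3  -3.9   6. ] M [-0.98  2.35 -0.08]
shift [-0.0012 -0.0015  0.0002]
turn for yaw 17.6 : 0.009777777777777778 dyaw -0.44
```

Hard stop felt: the force is about 12 N with no further motion. I'll take the load off and lift out.

```bash
python3 -m jog '[0,-0.01,0,0,1,0,-0.02,0,0,1,0,-0.02,0,0,1,0,-0.02,0,0,1]'; python3 -c "
from h import *
plan([637.6,126.3,96.5],17.6)"
```

```text
time_s: 13.65
ee_pos: [637.0, 126.1, 96.6]
tcp_rot: [0.974, 1.343, -0.975]
ft_force: [-4.5, -1.6, 0.3]
gripper_width: 0.223
t 13.65 pos [637.  126.1  96.6] yawY 18.03 tilt 0.06 q [ 0.01  0.52  1.52 -0.    1.11 -0.3 ] w 19.6
F [-4.5 -1.6  0.3] M [-0.4   1.04 -0.02]
shift [ 0.0007  0.0045 -0.0001]
turn for yaw 17.6 : 0.009555555555555555 dyaw -0.43
```

```bash
python3 -m jog '[0,-0.008,0,0,1,0,-0.01,0,0,1,0,-0.01,0,0,1]'; python3 -c "
from h import *
plan([637.6,126.3,96.5],17.6)"
```

```text
time_s: 13.9
ee_pos: [636.5, 125.8, 97.1]
tcp_rot: [0.975, 1.341, -0.973]
ft_force: [-1.6, 0.4, -1.6]
gripper_width: 0.226
t 13.9 pos [636.5 125.8  97.1] yawY 18.03 tilt 0.09 q [ 0.01  0.51  1.52  0.    1.11 -0.3 ] w 19.9
F [-1.6  0.4 -1.6] M [-0.09  0.27  0.02]
shift [ 0.0038  0.0078 -0.0006]
turn for yaw 17.6 : 0.009555555555555555 dyaw -0.43
```

```bash
python3 -m jog '[-0.02,0,0,0,1,-0.05,0,0,0,1,-0.1,0,0,0,1,-0.2,0,0,0,1,-0.4,0,0,0,1,-0.6,0,0,0,1,-0.8,0,0,0,1,-0.9,0,0,0,1,-0.9,0,0,0,1,-0.9,0,0,0,1]'
python3 - <<'E'
from h import *
plan([613.5,-246.9,230],-60.1)
for n in("scene","top"): cv2.imwrite(f"pics/{n}8.png",manip.snapshot(n)[:,:,::-1])
crop("pics/scene8.png",190,160,160,140,4,"pics/s8.png")
crop("pics/scene8.png",210,255,140,130,4,"pics/s8b.png")
E
```

```text
time_s: 14.73
ee_pos: [636.7, 125.7, 233.4]
tcp_rot: [0.976, 1.339, -0.972]
ft_force: [0.7, -0.0, 0.1]
gripper_width: 0.221
t 14.73 pos [636.7 125.7 233.4] yawY 18.03 tilt 0.2 q [ 0.01  0.36  1.43  0.    1.34 -0.3 ] w 19.4
F [ 0.7 -0.   0.1] M [-0.06  0.06 -0.03]
shift [ 0.0217 -0.9159  2.3144]
turn for yaw -60.1 : 1.7362222222222221 dyaw -78.13
```

View pics/s8.png

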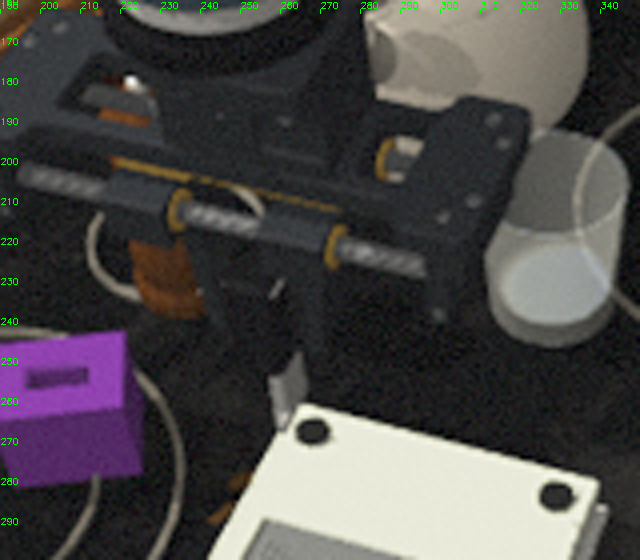

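View pics/s8b.png

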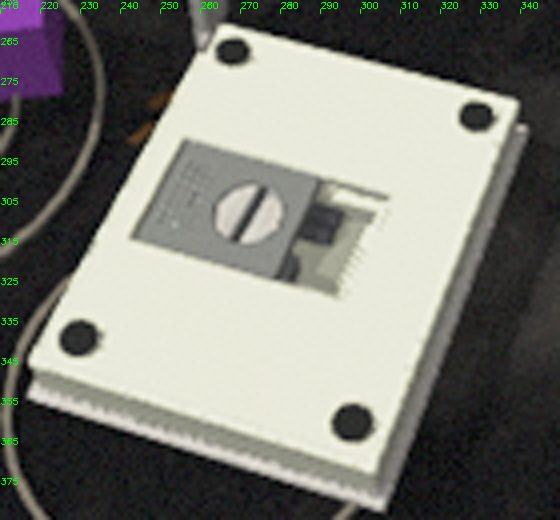

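The cover is now at the far end with the lock at (252,309), and the key is in the gripper with its blade tip near (260,266). Next I'll measure the slot angle and cover travel.

Run:
```python
from h import *
gx,gy=np.meshgrid(np.arange(-11,11.01,.25),np.arange(-11,11.01,.25))
k=gx**2+gy**2<=121; pts=np.c_[gx[k],gy[k]]
t=np.radians(17.6); c=np.array([603.3,115.2])+34*np.array([np.cos(t),np.sin(t)])
n="scene"
im=cv2.cvtColor(cv2.imread("pics/scene8.png"),cv2.COLOR_BGR2GRAY).astype(np.float32)
K,R,tt=cam(n); X=np.c_[pts+c,np.full(len(pts),29.5)]
p=(K@(R@X.T+tt[:,None])); uv=(p[:2]/p[2]).astype(np.float32)
w=cv2.remap(im,uv[0][None],uv[1][None],cv2.INTER_LINEAR)[0]
ww=np.clip(np.percentile(w,60)-30-w,0,None)
m=(ww[:,None]*pts).sum(0)/ww.sum(); C=((pts-m).T*ww)@(pts-m)/ww.sum()
e,V=np.linalg.eigh(C); v=V[:,1]*np.sign(V[1,1])
print("offset along scale x",m@[np.cos(t),np.sin(t)],"ang",np.degrees(np.arctan2(v[1],v[0])), "rel rad",np.arctan2(v[1],v[0])-t)
a=[636.7,125.7,233.4-72]; b=[636.7,125.7,233.4-27]
print(proj(n,a),proj(n,b))
u=np.radians(18-90+0); d=12*np.array([np.cos(u),np.sin(u),0])
print(proj(n,a+d),proj(n,a-d))
crop("pics/scene8.png",245,240,40,40,14,"pics/s8c.png")
```

```text
offset along scale x 0.1612348943752139 ang 103.15103020076008 rel rad 1.4931471554763687
[263.21511191 262.95255248] [259.88382033 244.5869243 ]
[266.1385114  257.55006029] [260.22807889 268.47264054]
```

View pics/s8c.png

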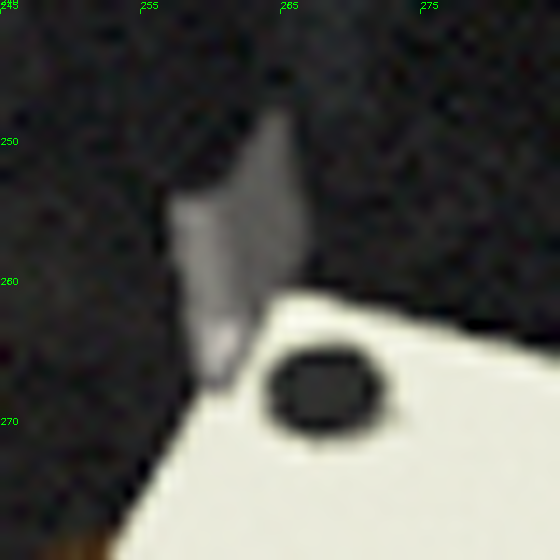

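Lock is at 1.49 rad and cover travel about 34 mm, so both are done. Next, return to the stand.

```bash
python3 -m jog '[0,-0.1,0.25,0.15,1,0,-0.19,0.48,0.3,1,0,-0.28,0.71,0.45,1,0,-0.36,0.92,0.6,1,0,-0.39,1,0.75,1,0,-0.39,1,0.88,1,0,-0.39,1,0.88,1]'; python3 -c "
from h import *
plan([613.5,-246.9,230],-60.1)"
```

```text
time_s: 15.42
ee_pos: [625.6, -36.3, 229.4]
tcp_rot: [1.484, 1.006, -1.488]
ft_force: [-0.8, -0.2, -0.1]
gripper_width: 0.219
t 15.42 pos [625.6 -36.3 229.4] yawY -21.92 tilt 0.22 q [-0.25  0.32  1.49  0.    1.33  0.14] w 19.3
F [-0.8 -0.2 -0.1] M [-0.05  0.04  0.04]
shift [-0.0051  0.4489  1.3327]
turn for yaw -60.1 : 0.8484444444444444 dyaw -38.18
```

```bash
python3 -m jog '[0,0.08,0.25,0.15,1,0,0.16,0.48,0.3,1,0,0.24,0.71,0.45,1,0,0.31,0.9,0.6,1,0,0.34,1,0.75,1,0,0.34,1,0.84,1,0,0.34,1,0.84,1]'; python3 -c "
from h import *
plan([613.5,-246.9,230],-60.1)"
```

```text
time_s: 16.0
ee_pos: [618.3, -193.7, 229.9]
tcp_rot: [1.919, 0.527, -1.923]
ft_force: [0.0, 0.6, -0.1]
gripper_width: 0.226
t 16.0 pos [ 618.3 -193.7  229.9] yawY -59.41 tilt 0.16 q [-0.49  0.36  1.44  0.    1.34  0.55] w 19.9
F [ 0.   0.6 -0.1] M [-0.01  0.12  0.05]
shift [-0.0008  0.2889  0.2079]
turn for yaw -60.1 : 0.015333333333333332 dyaw -0.69
```

```bash
python3 -m jog '[0,0.15,0.1,0.01,1,0,0.27,0.2,0.01,1,0.12,0.285,0.205,0.01,1,0.28,0.285,0.205,0.01,1,0.42,0.285,0.205,0.01,1,0.5,0.285,0.205,0.01,1,0.53,0.285,0.205,0.01,1,0.53,0.285,0.205,0.01,1,0.53,0.285,0.205,0.01,1]'
python3 - <<'E'
from h import *
plan([613.5,-246.9,140],-60.1)
for n in("scene","top"): cv2.imwrite(f"pics/{n}9.png",manip.snapshot(n)[:,:,::-1])
crop("pics/scene9.png",345,130,80,100,6,"pics/s9.png")
crop("pics/top9.png",380,200,90,90,6,"pics/t9.png")
s=manip.read_state()["ee_pos"]; 
for d in(27,72):print(proj("scene",s-[0,0,d]))
print(proj("scene",[613.5,-246.9,54]))
E
```

```text
time_s: 16.75
ee_pos: [614.9, -245.3, 152.9]
tcp_rot: [1.924, 0.52, -1.923]
ft_force: [-0.8, 0.4, -0.5]
gripper_width: 0.222
t 16.75 pos [ 614.9 -245.3  152.9] yawY -59.7 tilt 0.04 q [-0.56  0.47  1.46  0.    1.22  0.48] w 19.5
F [-0.8  0.4 -0.5] M [-0.01  0.18 -0.02]
shift [0.086  0.0043 0.0133]
turn for yaw -60.1 : 0.008888888888888889 dyaw -0.4
[389.0262574  167.36494365]
[386.97916367 183.62860599]
[386.68241787 193.25432344]
```

View pics/s9.png

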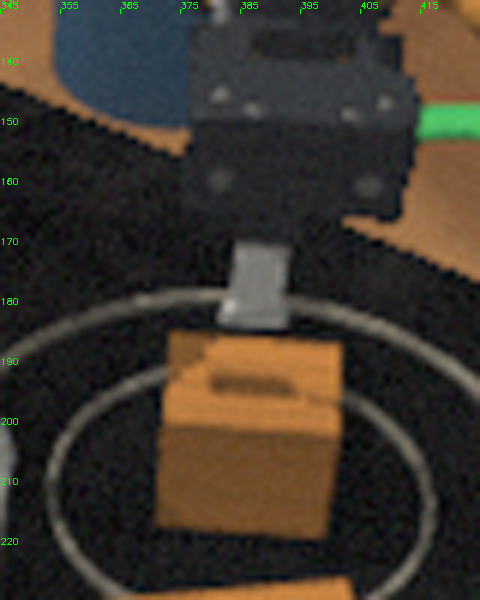

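View pics/t9.png

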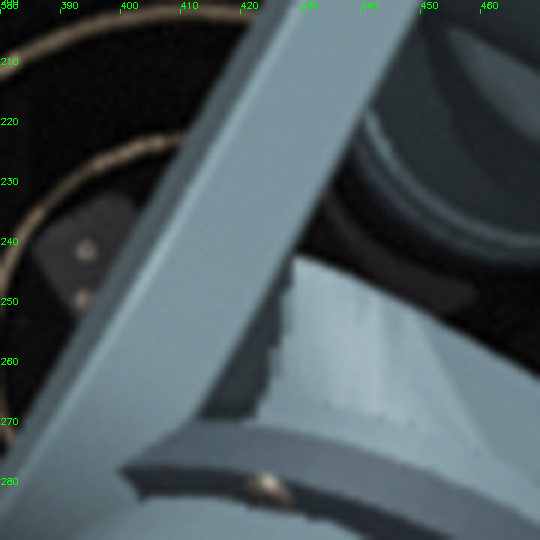

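The blade bottom (386.5,184) is directly above the slot centre (387,194) and matches the prediction. Next, lower it in.

```bash
python3 -m jog '[0.04,0.004,0.012,0.008,1,0.1,0.004,0.012,0.008,1,0.13,0.004,0.012,0.008,1,0.13,0.004,0.012,0.008,1,0.13,0.004,0.012,0.008,1]'; python3 -c "
from h import *
plan([613.3,-246.9,81.5],-60.1)"
```

```text
time_s: 17.27
ee_pos: [612.6, -247.0, 131.9]
tcp_rot: [1.928, 0.515, -1.93]
ft_force: [0.0, -0.1, -1.1]
gripper_width: 0.223
t 17.27 pos [ 612.6 -247.   131.9] yawY -60.18 tilt 0.09 q [-0.56  0.49  1.47 -0.    1.18  0.49] w 19.6
F [ 0.  -0.1 -1.1] M [-0.02  0.15 -0.04]
shift [ 0.3363  0.0023 -0.0045]
turn for yaw -60.1 : -0.0017777777777777779 dyaw 0.08
```

```bash
python3 -m jog '[0.03,0.001,-0.003,0,1,0.06,0.001,-0.003,0,1,0.1,0.001,-0.003,0,1,0.14,0.001,-0.003,0,1,0.14,0.001,-0.003,0,1]'; python3 -c "
from h import *
plan([613.3,-246.9,81.5],-60.1)"
```

```text
time_s: 17.68
ee_pos: [612.6, -246.5, 109.8]
tcp_rot: [1.928, 0.516, -1.931]
ft_force: [0.1, 0.8, -0.8]
gripper_width: 0.224
t 17.68 pos [ 612.6 -246.5  109.8] yawY -60.18 tilt 0.16 q [-0.56  0.52  1.48  0.    1.15  0.49] w 19.7
F [ 0.1  0.8 -0.8] M [ 0.    0.14 -0.02]
shift [ 0.1887  0.0049 -0.003 ]
turn for yaw -60.1 : -0.0017777777777777779 dyaw 0.08
```

Blade edge is now at about 38 mm, inside the slot with no contact. Continue.

```bash
python3 -m jog '[0.03,0.002,-0.002,0,1,0.07,0.002,-0.002,0,1,0.11,0.002,-0.002,0,1,0.14,0.002,-0.002,0,1,0.16,0.002,-0.002,0,1,0.16,0.002,-0.002,0,1,0.16,0.002,-0.002,0,1]'; python3 -c "
from h import *
plan([613.3,-246.9,81],-60.1)"
```

```text
time_s: 18.27
ee_pos: [613.8, -247.1, 87.5]
tcp_rot: [1.929, 0.514, -1.929]
ft_force: [-0.5, -0.3, -0.4]
gripper_width: 0.222
t 18.27 pos [ 613.8 -247.1   87.5] yawY -60.18 tilt 0.03 q [-0.56  0.55  1.48 -0.    1.11  0.49] w 19.6
F [-0.5 -0.3 -0.4] M [-0.05  0.16 -0.04]
shift [ 0.0434 -0.0032  0.0022]
turn for yaw -60.1 : -0.0017777777777777779 dyaw 0.08
```

```bash
python3 -m jog '[0.015,0,0,0,1,0.03,0,0,0,1,0.042,0,0,0,1,0.042,0,0,0,1,0.042,0,0,0,1]'; python3 -c "
from h import *
plan([613.3,-246.9,81],-60.1)"
```

```text
time_s: 18.68
ee_pos: [613.8, -247.1, 81.3]
tcp_rot: [1.929, 0.514, -1.929]
ft_force: [0.1, -0.0, -0.3]
gripper_width: 0.224
t 18.68 pos [ 613.8 -247.1   81.3] yawY -60.18 tilt 0.02 q [-0.56  0.56  1.49 -0.    1.1   0.49] w 19.7
F [ 0.1 -0.  -0.3] M [-0.05  0.14 -0.04]
shift [ 0.0022 -0.0031  0.0022]
turn for yaw -60.1 : -0.0017777777777777779 dyaw 0.08
```

```bash
python3 -m jog '[0.005,0,0,0,1,0.008,0,0,0,1,0.008,0,0,0,1]'; python3 -c "
from h import *
plan([613.3,-246.9,81],-60.1)"
```

```text
time_s: 18.93
ee_pos: [614.0, -247.3, 80.5]
tcp_rot: [1.929, 0.513, -1.929]
ft_force: [0.4, 0.2, 1.0]
gripper_width: 0.22
t 18.93 pos [ 614.  -247.3   80.5] yawY -60.18 tilt 0.01 q [-0.56  0.56  1.49  0.    1.09  0.49] w 19.4
F [0.4 0.2 1. ] M [-0.06  0.17 -0.01]
shift [-0.0037 -0.0045  0.003 ]
turn for yaw -60.1 : -0.0017777777777777779 dyaw 0.08
```

Seated on its shoulders, with Fz turning positive at the original 80.5 mm height. Next, release gently.

```bash
python3 -m jog '[0,0,0,0,0.45,0,0,0,0,0.35,0,0,0,0,0.2,0,0,0,0,0,0,0,0,0,0,0,0,0,0,0,0,0,0,0,-0.1,0,0,0,0,-0.1,0,0,0,0,-0.1]' 10; python3 -m jog '[-0.08,0,0,0,-0.1,-0.2,0,0,0,-0.1,-0.4,0,0,0,-0.1,-0.6,0,0,0,-0.1,-0.8,0,0,0,-0.1,-1,0,0,0,-0.1,-1,0,0,0,-0.1,-1,0,0,0,-0.1]'
python3 - <<'E'
from h import *
plan([450,100,300],-60.1)
for n in("scene",): cv2.imwrite(f"pics/{n}10.png",manip.snapshot(n)[:,:,::-1])
E
```

```text
time_s: 19.68
ee_pos: [613.9, -247.2, 80.3]
tcp_rot: [1.929, 0.514, -1.929]
ft_force: [0.4, -0.3, -0.4]
gripper_width: 0.547
time_s: 20.35
ee_pos: [615.2, -247.9, 234.1]
tcp_rot: [1.931, 0.509, -1.923]
ft_force: [-0.8, -0.0, -0.2]
gripper_width: 0.547
t 20.35 pos [ 615.2 -247.9  234.1] yawY -60.18 tilt 0.35 q [-0.56  0.39  1.39 -0.    1.35  0.49] w 48.2
F [-0.8 -0.  -0.2] M [-0.04  0.15 -0.01]
shift [-0.4525 -2.5577 -0.1993]
turn for yaw -60.1 : -0.0017777777777777779 dyaw 0.08
```

View pics/scene10.png

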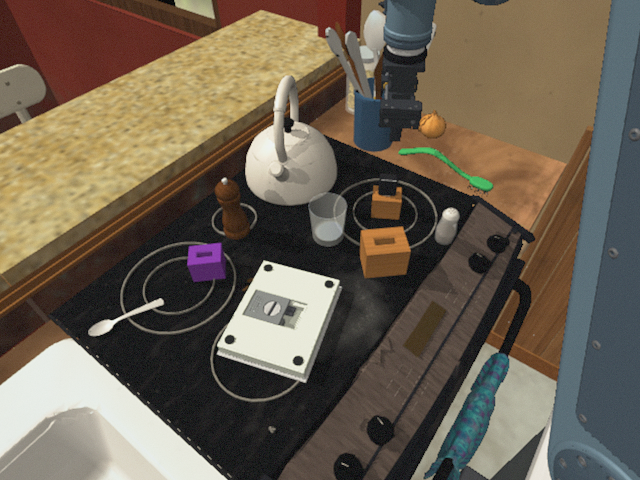

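The key is standing in its stand at (388,190), the cover is open, and the shaker (448,225) and tumbler (327,218) look unmoved. I'll move the arm aside for a view from above.

```bash
python3 -m jog '[0,-0.2,0.2,0,-0.1,0,-0.4,0.4,0,-0.1,0,-0.6,0.6,0,-0.1,0,-0.8,0.75,0,-0.1,0,-1,0.85,0,-0.1,0,-1,0.85,0,-0.1,0,-1,0.85,0,-0.1]'; python3 -m jog '[0,-0.2,0.15,0,-0.1,0,-0.4,0.3,0,-0.1,0,-0.6,0.4,0,-0.1,0,-0.8,0.5,0,-0.1,0,-1,0.5,0,-0.1,0,-1,0.5,0,-0.1,0,-1,0.5,0,-0.1]';python3 - <<'E'
from h import *
plan([450,100,300])
for n in("scene","top"): cv2.imwrite(f"pics/{n}11.png",manip.snapshot(n)[:,:,::-1])
a=cv2.imread("pics/scene0.png").astype(int);b=cv2.imread("pics/scene11.png").astype(int)
for nm,(x,y,w,h) in dict(shaker=(434,202,28,46),tumbler=(305,190,46,60),key=(365,170,45,55)).items(): print(nm,abs(a-b)[y:y+h,x:x+w].mean().round(2),abs(a-b)[y:y+h,x:x+w].max())
E
```

```text
time_s: 20.98
ee_pos: [427.2, -179.3, 229.1]
tcp_rot: [1.928, 0.515, -1.931]
ft_force: [0.6, -0.3, -0.7]
gripper_width: 0.549
time_s: 21.57
ee_pos: [289.8, -87.9, 230.8]
tcp_rot: [1.929, 0.512, -1.926]
ft_force: [0.7, -0.9, -0.2]
gripper_width: 0.548
t 21.57 pos [289.8 -87.9 230.8] yawY -60.12 tilt 0.13 q [-0.69 -0.51  2.25 -0.    1.4   0.36] w 48.2
F [ 0.7 -0.9 -0.2] M [-0.02  0.17  0.  ]
shift [-0.4613 -0.5528 -1.5505]
shaker 4.51 67
tumbler 3.7 30
key 5.82 85
```

View pics/top11.png

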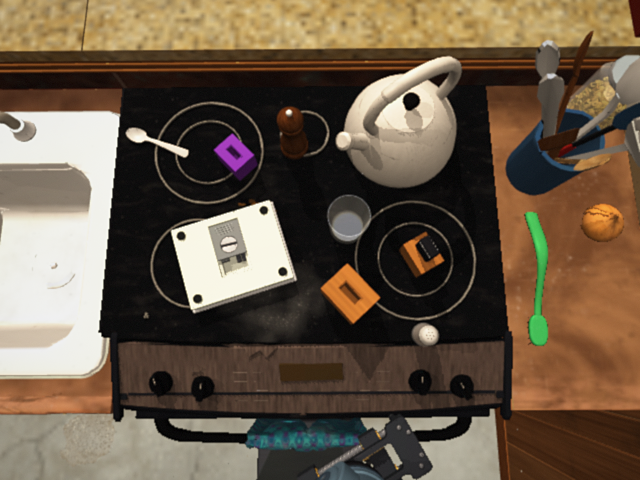

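View pics/scene11.png

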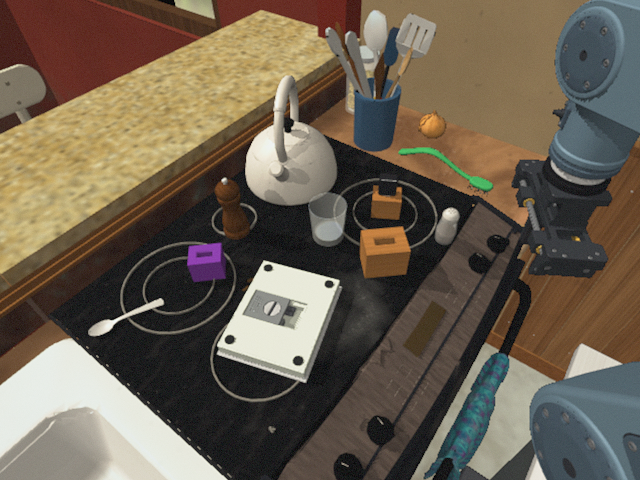

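Both views show the key upright in its stand (top (428,248)), the cover open with the lock at (230,243), and the shaker and tumbler at their old pixels. One last numeric check before handing in.

Run:
```python
from h import *
gx,gy=np.meshgrid(np.arange(-11,11.01,.25),np.arange(-11,11.01,.25))
k=gx**2+gy**2<=121; pts=np.c_[gx[k],gy[k]]
t=np.radians(17.6); c=np.array([603.3,115.2])+34*np.array([np.cos(t),np.sin(t)])
for n in("top","scene"):
    im=cv2.cvtColor(cv2.imread(f"pics/{n}11.png"),cv2.COLOR_BGR2GRAY).astype(np.float32)
    K,R,tt=cam(n); X=np.c_[pts+c,np.full(len(pts),29.5)]
    p=(K@(R@X.T+tt[:,None])); uv=(p[:2]/p[2]).astype(np.float32)
    w=cv2.remap(im,uv[0][None],uv[1][None],cv2.INTER_LINEAR)[0]
    ww=np.clip(np.percentile(w,60)-30-w,0,None)
    m=(ww[:,None]*pts).sum(0)/ww.sum(); C=((pts-m).T*ww)@(pts-m)/ww.sum()
    e,V=np.linalg.eigh(C); v=V[:,1]*np.sign(V[1,1])
    print(n,"travel",34+m@[np.cos(t),np.sin(t)],"rad",np.arctan2(v[1],v[0])-t)
    a=cv2.imread(f"pics/{n}0.png",0).astype(np.float32);b=cv2.imread(f"pics/{n}11.png",0).astype(np.float32)
    B=dict(top=dict(shaker=(405,315,42,40),tumbler=(322,188,55,60),key=(395,225,60,60)),scene=dict(shaker=(430,200,34,50),tumbler=(303,188,50,62),key=(360,170,50,55)))[n]
    for nm,(x,y,w_,h) in B.items(): print(n,nm,"px shift",np.round(cv2.phaseCorrelate(a[y:y+h,x:x+w_].copy(),b[y:y+h,x:x+w_].copy())[0],2))
crop("pics/top11.png",395,225,60,60,8,"pics/t11.png")
crop("pics/scene11.png",360,165,50,60,8,"pics/s11.png")
cv2.imwrite("pics/k11.png",cv2.hconcat([cv2.imread("pics/t11.png"),cv2.resize(cv2.imread("pics/s11.png"),(300,480))[:, :300]]))
```

```text
top travel 34.95763665128016 rad 1.4908672493748174
top shaker px shift [0.18 0.15]
top tumbler px shift [ 0.03 -0.04]
top key px shift [ 0.25 -0.11]
scene travel 34.164768144880426 rad 1.4935168173308222
scene shaker px shift [-0.06 -0.26]
scene tumbler px shift [0.02 0.02]
scene key px shift [-0.1  -0.11]
```

View pics/k11.png

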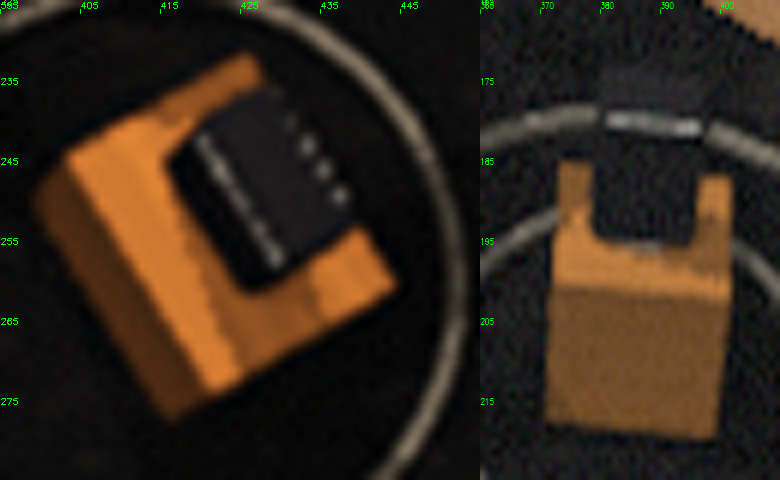

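The key stands upright, seated as at the start (top (427,248), scene (388,185)). I'm handing in.

```bash
python3 -c "
from station import manip
print(manip.hand_in())"
```

```text
the job is handed in; nothing more can be done
None
```

The job is done and handed in at about 21.7 s of the 54 s allowed. I took the key from the smaller orange stand and turned the lock anticlockwise to its stop. I then slid the cover open with the blade still in the slot, and stood the key back upright in its stand.

| Check | Result |
|---|---|
| Lock angle (both views) | 1.49 rad; turning torque rose at the stop |
| Cover travel | 34.2 mm in the scene view, 35.0 mm in the top view; hard stop felt at about 12 N |
| Key | Seated at its original height, upright as at the start |
| Tumbler shift in the images | 0.05 px or less |
| Salt shaker shift in the images | 0.3 px or less |

- **Disagreement:** the two views differ by 0.8 mm on cover travel. That is within the 2 mm calibration error, but the 35.0 mm reading is more than the 34 mm the cover can actually travel.
- **Forces:** readings stayed at about 14 N or less, against limits of 40 N and 120 N. I only read them between moves.
- **Failures:** no check failed, and the arm was clear of everything when I handed in.

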